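# Hold a card model house down on the suction board

### The arm

A 6-joint arm with a two-finger parallel gripper is mounted at the origin on the work surface. World frame = base frame: x ahead of the robot, y to its left, z up, the work surface at z = 0. Lengths are in m, angles in rad, forces in N, time in s.
With the tool pointing down it reaches from about 0.375 to 0.975 m from the base axis. Payload 3.8 kg.
Tool frame: the origin (TCP) lies midway between the tips of the shut fingers; the grasp point (between the pads) lies behind it (hold_point_z is the z of the grasp point in the tool frame, in m); z points along the fingers, y is the line along which they close (so a half turn about z gives the same grasp; the last joint's range is limited). The gripper opens to 85 mm and grips with 20 to 120 N. Pads are 22 mm wide; open, the fingers measure 114 mm over their backs; the gripper's body (76 mm by 85 mm) begins 54 mm behind the grasp point. The pads swing forward as they close: fully open they stand 13 mm farther back than shut.
Start: joints at [-1.31, 0.264, 1.604, -0, 1.274, -0.037], TCP at [0.198, -0.645, 0.207] pointing down, gripper open.
Joint ranges: [-2.63, 2.63], [-0.94, 2.18], [0.31, 2.57], [-1.31, 4.45], [0, 2.66], [-2.55, 2.55]. Speed limits (rad/s): [2.57, 2.57, 3.14, 3.14, 3.14, 3.14].

### API

Orientations are given as a rotation vector (axis times angle).
In Python, from workcell import goto, movel, movej, command_gripper, wait, solve_ik, sense, read_camera, PlanningError, job_done, cut_out, place_of, hold_point_z gives the robot as it stands. Calls block until the motion is done:
- goto(position, orientation): joint-space move of the TCP to a pose.
- movel(position, v=0.15, attitude=None): straight line of the TCP; attitude=None keeps the orientation; v is the mean speed in m/s.
- movej(angles): joint-space move.
- command_gripper(opening, squeeze=None): finger opening in m; squeeze is the grip in N (None keeps the last); returns when the fingers have stopped.
- wait(seconds).
- solve_ik(position, orientation): joint angles nearest the present ones, or None.
- sense(): the state.
- read_camera(name): name is "scene" or "top"; returns a dict with "img" (384x512x3 uint8, red, green, blue), "z_map" (384x512 float32, m along the optical axis (not along the pixel's ray), 0 where there is no reading), "intrinsics" (3x3 intrinsics, pixels), "dist" ([k1, k2, p1, p2, k3] as OpenCV has them; the pictures are not rectified), "R" (3x3) and "t" (3): a world point X has camera coordinates R X + t. Camera axes: x right, y down, z forward; pixel columns grow to the right and rows downward; lengths in m; the calibration is good to about 2 mm. A picture is of the moment at which its call begins.
A pose or a line that the arm cannot do raises PlanningError and nothing moves.
- job_done(): hands the job in; it is judged then, once.
Trained networks look in a picture, given as the dict that the camera call returned (one of the last four; its "shot" number tells which), for a name from the list of things; names that differ only in an ending like _2 or _b are one class to them, and where a whole thing is asked for, a point or a joint stands for the part that bears it (a point fixed in the world has none). Each returns a list of dicts, best first, with "conf" (0 to 1); they miss things now and then, are a little off and sometimes report something else, mostly with a low value. They report only what shows in the picture. A call takes as long as a camera call. They do not tell look-alikes from the thing itself.
- cut_out(picture, name): "mask" (384x512 bool, what is visible of it).
- place_of(picture, name): "point" ([x, y, z] in m, in the coordinates of the camera as it stood for that picture, good to about 4 mm: a listed point, or the origin of a listed thing).
The state is a dict: "time_s": time; "joints": joint angles; "joint_velocities": joint speeds; "effort": joint torques, N m; "eef_pos": TCP position; "ee_rot": TCP orientation; "force": force on the tool from outside, world axes, zero at the start; "ft_torque": the same for the moment, N m; "gripper_width": finger opening in m; "grip_force": force on a finger pad.
Only numpy, scipy, OpenCV 4.12 (cv2) and the standard library are available. Lean on these libraries where they do the work, as an engineer would, in place of code of your own. Each camera call takes 0.05 s, during which the arm holds its last target. There are 200 camera calls.

### The job

With a fingertip, push the red-roofed model house across the suction board until its wall lies flat against the blue fence; then push the red lever of the suction valve away from its starting end, past the first notch, all the way to its far stop, where it must stay. Only push: do not lift or tip the house, and do not disturb the other things.

Things in the scene. Friction and masses are not known exactly. Their poses are not given: they have to be found in the camera images.
- house: The loose model house to push, about 160 g: white card walls, grey windows, terracotta-red gable roof. Walls 75 mm (its x) by 100 mm (its y), 45 mm high; ridge along its y, 69 mm high. Origin: centre of its underside. It starts standing on the board, its x axis within 0.3 rad of the board's x.
- board: Fixed aluminium suction board with small black holes, 260 (x) by 300 (y) by 22 mm high. Origin: centre of its underside, on the table; yaw within 0.25 rad. Near its far edge a blue fence 280 mm long (along y) rises 24 mm above it; the fence's near face is the plane x = +90 mm. The house's 100 mm wall goes against it, so the seated house's origin is at x = +52.5 mm.
- valve: Fixed suction valve, a grey box 170 (its x) by 76 (its y) by 50 mm high, on the table left or right of the board. Origin: centre of its underside. The red lever slides along a black slot in its top towards its +x, which points away from the robot (yaw within 0.4 rad). Black ticks mark off (one), first notch (two), far stop (three).
- paddle (a point): Centre of the lever's red paddle: an upright tab 14 mm thick (along the travel), 36 mm wide, 38 mm high, 62 to 100 mm above the table. At lever 0 it is at x = -40 mm, y = 0 of the valve's frame, at the far stop at x = +30 mm.
- lever (a joint): Lever travel in m along the valve's +x: 0 off (start), 0.035 first notch, 0.070 second and last, solid stop. Sprung into each notch, with a hump half-way between (at 0.0175 and 0.0525) that takes about 7 N to push it over; short of the second hump it springs back to the first notch, past it it snaps on to the stop and stays.
- house2: Bystander: small all-white model house, 70 by 80 mm, 69 mm high, on the table beyond the board. Origin: centre of its underside.
- house3: Bystander: larger all-white model house, 70 by 110 mm, 69 mm high, on the table beyond the board. Origin: centre of its underside.
- tape: Bystander: black desk tape dispenser with an amber roll, 140 mm (x) by 58 mm (y), 78 mm high, on the table on the other side of the board from the valve. Origin: centre of its underside.
- offcut: Bystander: small cork-brown offcut, 34 by 22 mm, 14 mm high, lying on the board near its left (board +y) edge. Origin: centre of its underside.
- cutter: Bystander: green craft knife, 170 mm long (x), 18 mm high, lying on the table near the robot on its left. Origin: middle of its underside.
- scissors: Bystander: scissors with teal handles, 185 mm long (x), 12 mm high, lying on the table near the robot on its right. Origin: at the pivot, on the table.
- gluestick: Bystander: yellow glue stick, 28 mm across, 95 mm high, standing at the left of the table. Origin: centre of its underside.
Mind the look-alikes: they are no part of the job. Leave any yellow look-alike of the valve alone.

How it is judged:
By the outcome, as a careful person would: the job done as asked, in the order asked, and still so for the second after the job is handed in, with the robot touching nothing.
It also fails if it takes over 51 s, if anything falls off the work surface, if the arm or the gripper's body presses on something with over 40 N, if the wrist force passes 120 N, or if a joint passes its speed limit or range.

## Working session

There is one attempt and no reset: what is moved stays moved. The work goes in short steps, each a Python script; the robot and the scene stay as the last script left them, time stands still between calls to the robot, and variables do not carry over. Pictures are saved under pics/ and viewed, at most 10 in all, crops included, and the job is handed in when it is done.

```bash
mkdir -p pics; cat > h.py <<'E'
import numpy as np, cv2
from workcell import *
def world(c,p): return c["R"].T@(np.asarray(p)-c["t"])
def cloud(c,mask):
    v,u=np.nonzero(mask&(c["z_map"]>0)); z=c["z_map"][v,u]
    n=cv2.undistortPoints(np.c_[u,v].astype(float)[:,None],c["intrinsics"],np.array(c["dist"],float))[:,0]
    return (np.c_[n*z[:,None],z]-c["t"])@c["R"]
def px(c,X):
    return cv2.projectPoints(np.atleast_2d(np.asarray(X,float)),cv2.Rodrigues(c["R"])[0],c["t"],c["intrinsics"],np.array(c["dist"],float))[0][:,0]
def save(c,n): cv2.imwrite(n,c["img"][:,:,::-1])
E
python3 - <<'E'
from h import *
np.set_printoptions(precision=3,suppress=True)
C={n:read_camera(n) for n in("scene","top")}
im=np.hstack([C["scene"]["img"],C["top"]["img"]])
for n,c in C.items():
    save(c,f"pics/{n}0.png"); print(n, -c["R"].T@c["t"])
    for k in["house","board","valve","paddle","tape","offcut","house2","house3"]:
        for d in place_of(c,k): w=world(c,d["point"]); print(k,round(d["conf"],2),w,px(c,w)[0])
print(sense()["time_s"],hold_point_z)
E
```

```text
scene [0.956 0.464 0.992]
house 0.8 [ 0.562 -0.007  0.026] [225.171 186.561]
house 0.79 [ 0.744  0.293 -0.   ] [265.509 305.615]
house 0.75 [ 0.749 -0.277 -0.002] [117.307 183.483]
board 0.57 [ 0.591 -0.018  0.002] [215.922 195.597]
valve 0.91 [ 0.446  0.544 -0.   ] [412.658 277.638]
valve 0.69 [ 0.501  0.335 -0.002] [335.056 246.429]
paddle 0.57 [0.464 0.352 0.079] [353.719 226.991]
paddle 0.56 [0.412 0.557 0.083] [434.675 259.204]
paddle 0.17 [ 0.587 -0.013  0.002] [218.17  195.564]
tape 0.92 [ 0.509 -0.317  0.001] [166.526 128.078]
offcut 0.58 [ 0.746 -0.277  0.001] [117.762 182.333]
offcut 0.46 [0.519 0.107 0.022] [265.522 199.518]
house2 0.8 [ 0.562 -0.007  0.026] [225.171 186.561]
house2 0.79 [ 0.744  0.293 -0.   ] [265.509 305.615]
house2 0.75 [ 0.749 -0.277 -0.002] [117.307 183.483]
house3 0.8 [ 0.562 -0.007  0.026] [225.171 186.561]
house3 0.79 [ 0.744  0.293 -0.   ] [265.509 305.615]
house3 0.75 [ 0.749 -0.277 -0.002] [117.307 183.483]
top [0.45  0.116 1.061]
house 0.88 [ 0.744  0.294 -0.005] [204.137 120.47 ]
house 0.62 [ 0.749 -0.279 -0.003] [395.909 123.204]
house 0.55 [ 0.564 -0.005  0.021] [305.428 181.683]
board 0.83 [ 0.591 -0.014 -0.003] [307.375 173.565]
valve 0.62 [ 0.507  0.34  -0.   ] [184.953 199.733]
valve 0.57 [0.449 0.551 0.001] [112.351 217.8  ]
paddle 0.6 [0.413 0.553 0.077] [ 99.905 230.643]
paddle 0.47 [0.466 0.349 0.081] [174.687 213.156]
tape 0.84 [ 0.509 -0.319 -0.004] [410.418 203.721]
offcut 0.41 [0.525 0.11  0.02 ] [264.556 194.675]
house2 0.88 [ 0.744  0.294 -0.005] [204.137 120.47 ]
house2 0.62 [ 0.749 -0.279 -0.003] [395.909 123.204]
house2 0.55 [ 0.564 -0.005  0.021] [305.428 181.683]
house3 0.88 [ 0.744  0.294 -0.005] [204.137 120.47 ]
house3 0.62 [ 0.749 -0.279 -0.003] [395.909 123.204]
house3 0.55 [ 0.564 -0.005  0.021] [305.428 181.683]
0.9 -0.0187
```

View pics/scene0.png

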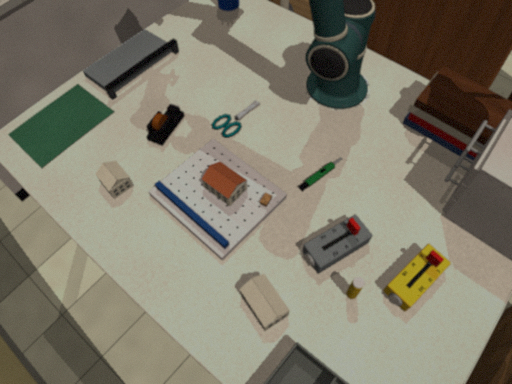

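View pics/top0.png

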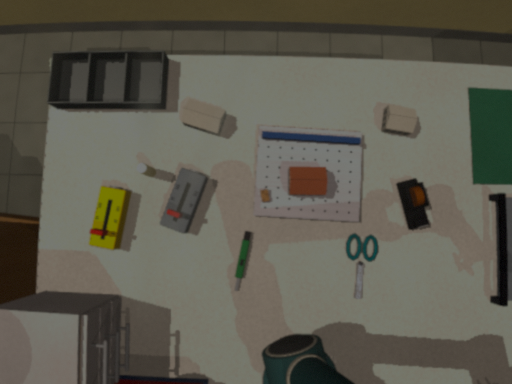

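Candidates are as follows. Houses: red roof at scene (225,186) / top (306,181), white ones at top (204,118) and (398,120). I choose the red-roofed one. Valves: grey at scene (335,246) / top (185,200), yellow at scene (412,278) / top (110,218). I choose the grey one. The fence is the blue bar at top (310,137).

```bash
cat >> h.py <<'E'
def rect(P):
    (cx,cy),(w,h),a=cv2.minAreaRect((P[:,:2]*1000).astype(np.float32)); return np.array([cx,cy])/1000,(round(w),round(h)),np.deg2rad(a)
def hsv(c,lo,hi): return cv2.inRange(cv2.cvtColor(c["img"],cv2.COLOR_RGB2HSV),lo,hi)>0
def measure(n):
    c=read_camera(n); out={}
    near=lambda P,x,y,r:P[np.hypot(P[:,0]-x,P[:,1]-y)<r]
    ms={"roof":hsv(c,(0,110,60),(14,255,255))|hsv(c,(172,110,60),(180,255,255)),"fence":hsv(c,(100,120,40),(125,255,255))}
    for k,(x,y,r,z0,z1) in {"roof":(.58,-.01,.14,.06,.1),"fence":(.69,0,.18,.035,.055)}.items():
        P=near(cloud(c,ms[k]),x,y,r); P=P[(P[:,2]>z0)&(P[:,2]<z1)]; out[k]=P
    P=near(cloud(c,ms["roof"]),.5,.345,.12); out["paddle"]=P[P[:,2]>.06]
    A=near(cloud(c,c["z_map"]>0),.505,.338,.14); out["vtop"]=A[(A[:,2]>.042)&(A[:,2]<.058)]
    return c,out
E
python3 - <<'E'
from h import *
np.set_printoptions(precision=3,suppress=True)
for n in("top","scene"):
    c,o=measure(n)
    for k,P in o.items():
        if len(P)>5:
            d=np.linalg.svd(P[:,:2]-P[:,:2].mean(0))[2][0] if len(P)<3000 else 0
            print(n,k,len(P),P.mean(0),P.min(0),P.max(0),rect(P),"pca",d)
    if n=="top":
        a=cv2.resize(c["img"][110:260,80:380],(800,400),interpolation=cv2.INTER_CUBIC)
        cv2.imwrite("pics/crop.png",a[:,:,::-1])
E
```

```text
top roof 1014 [ 0.561 -0.005  0.078] [ 0.525 -0.055  0.061] [0.6   0.045 0.094] (array([ 0.563, -0.005]), (75, 100), np.float64(0.01865808787174373)) pca [ 0.004 -1.   ]
top fence 450 [ 0.687 -0.017  0.044] [ 0.676 -0.154  0.039] [0.698 0.115 0.05 ] (array([ 0.688, -0.019]), (269, 15), np.float64(1.5298724624300304)) pca [-0.042 -0.999]
top paddle 73 [0.466 0.349 0.096] [0.456 0.333 0.069] [0.476 0.366 0.103] (array([0.465, 0.35 ]), (35, 14), np.float64(1.2466479436611935)) pca [-0.363 -0.932]
top vtop 1620 [0.506 0.335 0.048] [0.412 0.274 0.042] [0.595 0.444 0.058] (array([0.519, 0.376]), (162, 176), np.float64(1.2407719450320427)) pca [-0.958  0.287]
scene roof 839 [ 0.57  -0.005  0.08 ] [ 0.527 -0.055  0.061] [0.602 0.046 0.096] (array([ 0.564, -0.005]), (102, 75), np.float64(1.565816348714503)) pca [-0.017  1.   ]
scene fence 548 [ 0.691 -0.007  0.046] [ 0.678 -0.153  0.037] [0.704 0.122 0.051] (array([ 0.691, -0.015]), (276, 17), np.float64(1.5267030344167272)) pca [0.042 0.999]
scene paddle 132 [0.47  0.351 0.093] [0.457 0.332 0.069] [0.479 0.368 0.104] (array([0.468, 0.35 ]), (36, 15), np.float64(1.2214989145392483)) pca [0.339 0.941]
scene vtop 1659 [0.516 0.336 0.05 ] [0.413 0.274 0.042] [0.601 0.442 0.058] (array([0.52 , 0.378]), (168, 178), np.float64(1.262245678691624)) pca [ 0.937 -0.348]
```

View pics/crop.png

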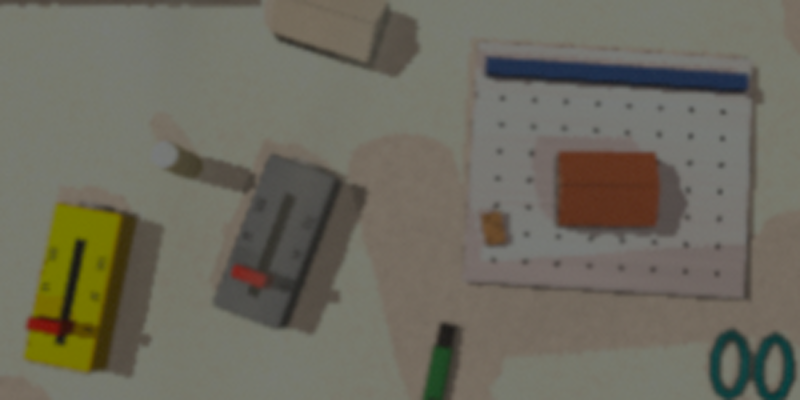

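The crop confirms both choices: the red-roofed house on the board at crop (607,190), and the grey valve with its lever at the robot end, red tab at crop (250,275). The measured sizes match the description: roof 75x100 mm, fence 276x17 mm, paddle 36x14 mm. Next is the push on the house.

```bash
cat >> h.py <<'E'
from scipy.spatial.transform import Rotation as Ro
def down(yaw): # tool z down, tool y along +-(-sin,cos)
    best=None
    for k in (0,np.pi):
        yield (Ro.from_euler("z",yaw+k)*Ro.from_euler("x",np.pi)).as_rotvec()
def pick(p,yaw):
    q0=np.array(sense()["joints"]); r=[(np.abs(np.array(q)-q0).max(),o) for o in down(yaw) if (q:=solve_ik(p,o)) is not None]
    return min(r,key=lambda t:t[0])[1]
BY=-0.042; bx=np.array([np.cos(BY),np.sin(BY)]); by=np.array([-bx[1],bx[0]]); B=np.array([.591,-.016])
E
python3 - <<'E'
from h import *
np.set_printoptions(precision=3,suppress=True)
command_gripper(0.0,20)
H=np.array([.563,-.004]); s=H-bx*(.0375+.011+.014)
o=pick([*s,.15],BY); goto([*s,.15],o); print(sense()["eef_pos"],sense()["gripper_width"],sense()["time_s"])
movel([*s,.044],v=.12); f0=np.array(sense()["force"])
# push until house is ~10 mm short of fence
fx=bx@(H-B); e=s+bx*(.014+.0525-fx-.010)
movel([*e,.044],v=.06); st=sense(); print(st["eef_pos"],np.array(st["force"])-f0,st["time_s"])
for n in("top","scene"):
    c,m=measure(n); save(c,f"pics/p1{n}.png"); r=rect(m["roof"]); print(n,r,"board x,y",bx@(r[0]-B),by@(r[0]-B))
E
```

```text
[ 0.501 -0.002  0.15 ] 0.00037874304667054234 4.2917
[ 0.586 -0.005  0.044] [-2.28   0.715  3.448] 6.8917
top (array([0.638, 0.038]), (52, 8), np.float64(0.15409830706293)) board x,y 0.04511461629486159 0.05577487159180014
scene (array([ 0.63 , -0.009]), (102, 76), np.float64(1.5356684330684245)) board x,y 0.038686649835524424 0.00846878602797064
```

View pics/p1scene.png

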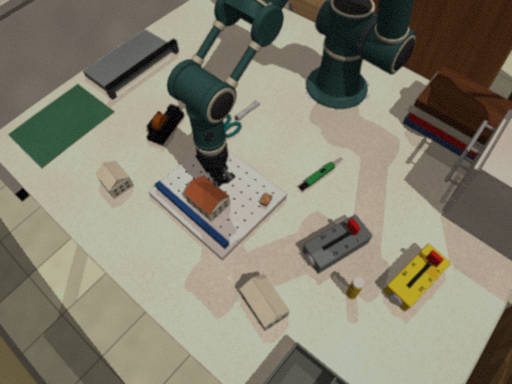

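The house has moved straight, with its roof now at scene (207,197). It is about 13 mm short of the fence and nearly parallel to it. Now the final push with a force check.

```bash
python3 - <<'E'
from h import *
np.set_printoptions(precision=3,suppress=True)
p=np.array(sense()["eef_pos"])[:2]; f0=bx@np.array(sense()["force"])[:2]
movel([*(p+bx*.007),.044],v=.04); L=[]
for k in range(14):
    d=.007+.001*(k+1); movel([*(p+bx*d),.044],v=.03); f=-bx@np.array(sense()["force"])[:2]; L.append((round(d,4),round(f,1)))
    if f>9: break
print(L,f0,sense()["eef_pos"])
q=np.array(sense()["eef_pos"])[:2]-bx*.04
movel([*q,.044],v=.12); movel([*q,.17],v=.2)
# on to the valve, behind the paddle
vd=np.array([.943,-.335]); vd/=np.linalg.norm(vd); P=np.array([.466,.350]); s=P-vd*(.007+.011+.015)
vy=np.arctan2(vd[1],vd[0]); o=pick([*s,.17],vy); goto([*s,.17],o); print(sense()["eef_pos"],sense()["time_s"])
for n in("top","scene"):
    c,m=measure(n); save(c,f"pics/p2{n}.png"); r=rect(m["roof"]); F=m["fence"]; print(n,r,"board x,y",bx@(r[0]-B),by@(r[0]-B),rect(F),[rect(m["paddle"]) if len(m["paddle"])>5 else 0])
c=C if 0 else c
cv2.imwrite("pics/p2crop.png",cv2.resize(c["img"][120:270,120:420],(800,400),interpolation=cv2.INTER_CUBIC)[:,:,::-1])
E
```

```text
[(0.008, np.float64(2.8)), (0.009, np.float64(5.5)), (0.01, np.float64(6.0)), (0.011, np.float64(5.6)), (0.012, np.float64(5.8)), (0.013, np.float64(5.2)), (0.014, np.float64(4.6)), (0.015, np.float64(7.9)), (0.016, np.float64(10.7))] -2.748584909338678 [ 0.599 -0.005  0.044]
[0.435 0.36  0.169] 12.2917
top (array([ 0.642, -0.009]), (99, 76), np.float64(1.5403866224136633)) board x,y 0.05079260637668407 0.008667821642346606 (array([ 0.688, -0.018]), (272, 15), np.float64(1.5343670794017572)) [(array([0.465, 0.349]), (35, 14), np.float64(1.1975142194458857))]
scene (array([ 0.643, -0.01 ]), (102, 75), np.float64(1.5370420915586873)) board x,y 0.05144283156397366 0.008026917191270216 (array([ 0.69 , -0.017]), (279, 18), np.float64(1.5319847486486269)) [(array([0.457, 0.323]), (96, 16), np.float64(1.2388067984636733))]
```

View pics/p2crop.png

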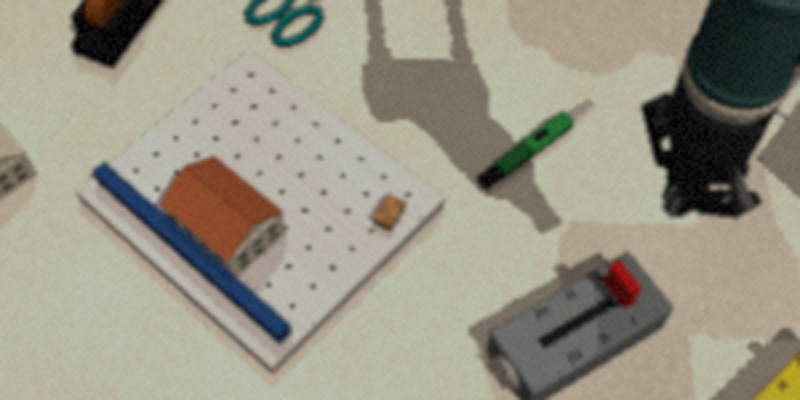

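The house is seated: its yaw matches the fence, its far wall coincides with the fence's near face at crop (200,230), and the finger met a hard stop. The lever is still at its start, crop (622,283). Now I'll push it.

```bash
python3 - <<'E'
from h import *
np.set_printoptions(precision=3,suppress=True)
vd=np.array([.943,-.335]); vd/=np.linalg.norm(vd); P=np.array([.466,.350]); s=P-vd*.033
print(sense()["force"])
movel([*s,.078],v=.12); f0=np.array(sense()["force"])[:2]; L=[]
movel([*(s+vd*.013),.078],v=.08)
for k in range(20):
    d=.013+.004*(k+1); movel([*(s+vd*d),.078],v=.06); f=-vd@(np.array(sense()["force"])[:2]-f0); L.append((round(d-.015,3),round(float(f),1)))
    if d>.072 and f>14: break
print(L,sense()["eef_pos"])
q=np.array(sense()["eef_pos"])[:2]-vd*.03
movel([*q,.078],v=.12); movel([*q,.2],v=.2)
goto([.40,.12,.25],pick([.40,.12,.25],0)); print(sense()["time_s"])
V=P+vd*.04
for n in("top","scene"):
    c,m=measure(n); save(c,f"pics/p3{n}.png"); r=rect(m["paddle"]); h=rect(m["roof"]) if len(m["roof"])>5 else 0
    print(n,r,"lever",vd@(r[0]-P),h)
cv2.imwrite("pics/p3crop.png",cv2.resize(c["img"][120:320,120:420],(800,533),interpolation=cv2.INTER_CUBIC)[:,:,::-1])
E
```

```text
[ 0.269 -0.798  0.212]
[(0.002, -0.6), (0.006, 0.1), (0.01, -0.3), (0.014, -1.1), (0.018, -0.7), (0.022, 0.8), (0.026, -0.0), (0.03, -1.1), (0.034, -0.4), (0.038, 0.5), (0.042, 0.1), (0.046, 0.1), (0.05, -0.1), (0.054, 0.7), (0.058, -0.6), (0.062, -0.7), (0.066, 0.3), (0.07, -0.5), (0.074, -0.0), (0.078, 0.5)] [0.523 0.33  0.078]
20.75
top (array([0.466, 0.349]), (35, 13), np.float64(1.2381649766409641)) lever -0.0002391425119366593 (array([ 0.642, -0.009]), (100, 76), np.float64(1.5459457048730947))
scene (array([0.467, 0.351]), (36, 15), np.float64(1.2519070210238274)) lever 0.001104153091555931 (array([ 0.643, -0.01 ]), (103, 75), np.float64(1.5323918128212455))
```

View pics/p3crop.png

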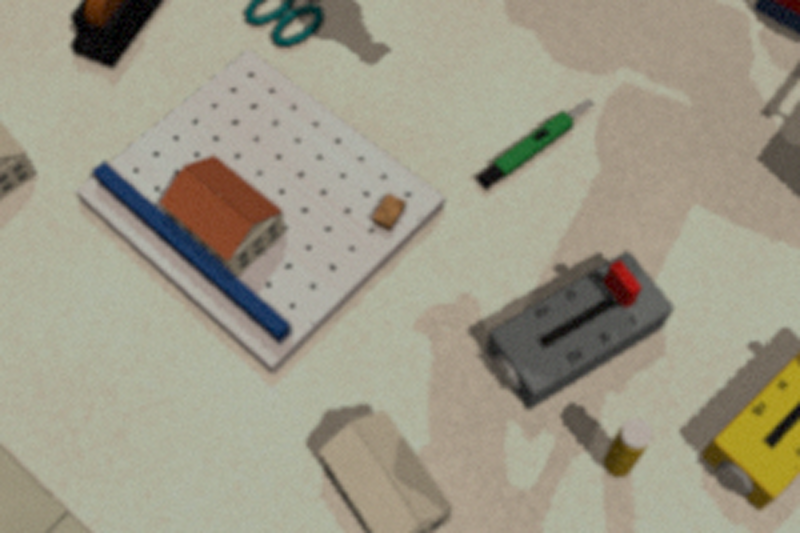

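The lever is still at its start, crop (622,283), and I felt no force. The house is unchanged. I suspect the fingers are open and passed either side of the paddle, so I'll check the gripper.

```bash
python3 - <<'E'
from h import *
np.set_printoptions(precision=3,suppress=True)
s=sense(); print(s["gripper_width"],s["grip_force"],s["eef_pos"],s["ee_rot"],s["force"],Ro.from_rotvec(s["ee_rot"]).as_matrix())
c=read_camera("top"); cv2.imwrite("pics/grip.png",cv2.resize(c["img"][130:300,150:350],(800,600),interpolation=cv2.INTER_CUBIC)[:,:,::-1])
E
```

```text
-0.0002826407487223416 0.0 [0.4   0.121 0.249] [ 0.001 -3.14  -0.   ] [1.181 0.039 0.578] [[-1.    -0.001 -0.001]
 [-0.001  1.     0.   ]
 [ 0.001  0.    -1.   ]]
```

View pics/grip.png

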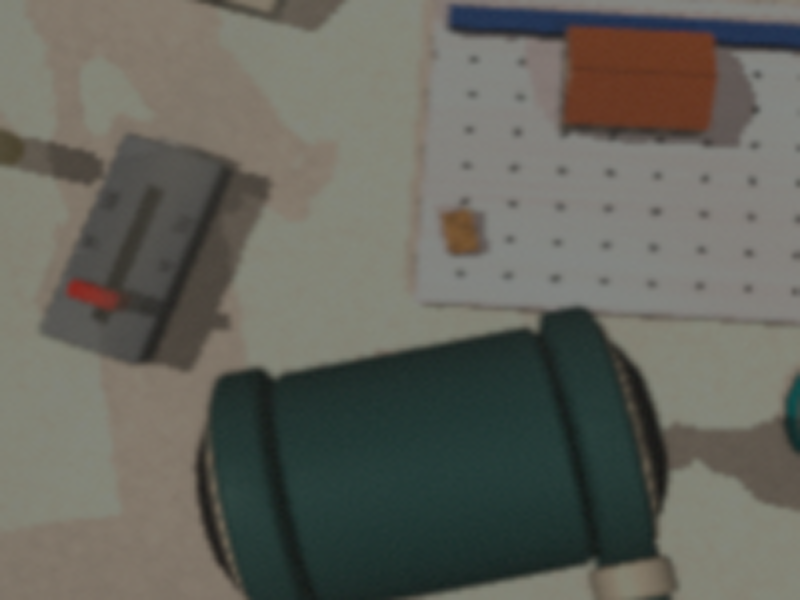

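The gripper reports shut, yet the finger crossed the paddle's position without touching it. The push on the house also gave an upward force at the roof slope's ratio (3.4 to 2.3 N). So the fingertip may be higher than the TCP reading says. I'll measure where the tip really is with the depth data.

```bash
python3 - <<'E'
from h import *
np.set_printoptions(precision=3,suppress=True)
c=read_camera("scene"); t=np.array(sense()["eef_pos"]); P=cloud(c,c["z_map"]>0)
N=P[(np.hypot(P[:,0]-t[0],P[:,1]-t[1])<.08)&(P[:,2]>.1)&(P[:,2]<.45)]
print("tcp",t,px(c,t),"low z",np.sort(N[:,2])[:8])
for a in np.arange(.2,.36,.012):
    S=N[(N[:,2]>=a)&(N[:,2]<a+.012)]
    if len(S): print(round(a,3),len(S),S[:,:2].min(0)-t[:2],S[:,:2].max(0)-t[:2])
u,v=px(c,t)[0].astype(int); y0,x0=max(v-60,0),max(u-60,0)
im=c["img"].copy(); im[v,u]=(255,0,255)
cv2.imwrite("pics/tip.png",cv2.resize(im[y0:v+30,x0:u+60],None,fx=6,fy=6,interpolation=cv2.INTER_CUBIC)[:,:,::-1]*1)
E
```

```text
tcp [0.4   0.121 0.25 ] [[301.403 122.808]] low z [0.278 0.278 0.28  0.281 0.282 0.282 0.282 0.282]
0.272 12 [ 0.002 -0.007] [0.013 0.009]
0.284 46 [-0.006 -0.015] [0.014 0.012]
0.296 43 [-0.004 -0.016] [0.014 0.012]
0.308 37 [ 0.005 -0.016] [0.014 0.014]
0.32 119 [-0.007 -0.038] [0.016 0.033]
0.332 111 [-0.011 -0.049] [0.02  0.044]
0.344 140 [-0.   -0.06] [0.021 0.053]
0.356 210 [-0.013 -0.064] [0.021 0.061]
```

View pics/tip.png

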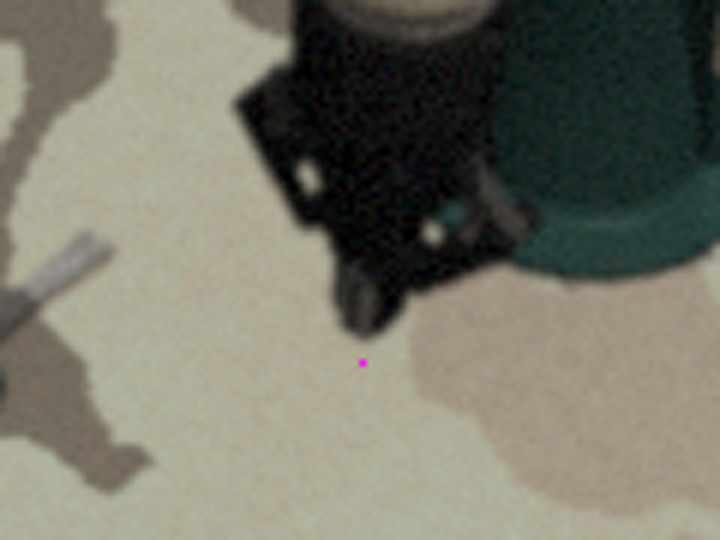

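The depth data and the picture agree. The fingers are shut, but the real tip, at crop (365,338), is about 27 mm above the reported TCP, marked at (362,362). That is why the finger passed over the paddle. I'll correct the height, first re-seat the house gently with a low push on its wall, then do the lever.

```bash
python3 - <<'E'
from h import *
np.set_printoptions(precision=3,suppress=True)
DZ=.027
def desc(xy,tip,v=.12):
    movel([*xy,tip-DZ+.012],v=v); f=sense()["force"][2]; movel([*xy,tip-DZ],v=.03); g=sense()["force"][2]-f
    if abs(g)>5: movel([*xy,tip+.05],v=.1); raise SystemExit(f"touch {g}")
b=lambda x:B+bx*x+by*.008
o=pick([*b(-.025),.11],BY); goto([*b(-.025),.11],o); desc(b(-.025),.044)
f0=np.array(sense()["force"])[:2]; L=[]; movel([*b(-.006),.044-DZ],v=.06)
for k in range(16):
    x=-.006+.0015*(k+1); movel([*b(x),.044-DZ],v=.04); st=sense(); f=-bx@(np.array(st["force"])[:2]-f0); L.append((round(bx@(np.array(st["eef_pos"])[:2]-B),4),round(float(f),1)))
    if f>7: break
print(L)
movel([*b(-.025),.044-DZ],v=.12); movel([*b(-.025),.13],v=.2)
vd=np.array([.943,-.335]); vd/=np.linalg.norm(vd); P=np.array([.466,.350]); s=P-vd*.033
goto([*s,.11],pick([*s,.11],np.arctan2(vd[1],vd[0])))
desc(s,.074); z=.074-DZ
f0=np.array(sense()["force"])[:2]; L=[]
movel([*(s+vd*.013),z],v=.08)
for k in range(14):
    d=.013+.006*(k+1); movel([*(s+vd*d),z],v=.08); f=-vd@(np.array(sense()["force"])[:2]-f0); L.append((round(d-.015,3),round(float(f),1)))
    if d>.072 and f>14: break
print(L,sense()["eef_pos"])
q=np.array(sense()["eef_pos"])[:2]-vd*.03
movel([*q,z],v=.12); movel([*q,.17],v=.2); goto([.40,.12,.22],pick([.40,.12,.22],0)); print(sense()["time_s"])
for n in("top","scene"):
    c,m=measure(n)
    R=cloud(c,hsv(c,(0,110,60),(14,255,255))|hsv(c,(172,110,60),(180,255,255))); R=R[(np.hypot(R[:,0]-.52,R[:,1]-.335)<.1)&(R[:,2]>.06)&(R[:,1]<.41)]
    r=rect(R); h=rect(m["roof"]); print(n,r,"lever",vd@(r[0]-P),h,"bx",bx@(h[0]-B),"fence",rect(m["fence"]))
cv2.imwrite("pics/p4crop.png",cv2.resize(c["img"][120:320,120:420],(800,533),interpolation=cv2.INTER_CUBIC)[:,:,::-1])
E
```

```text
[(np.float64(-0.0046), 0.4), (np.float64(-0.0029), 0.4), (np.float64(-0.0014), 1.1), (np.float64(0.0001), 0.1), (np.float64(0.001), 2.8), (np.float64(0.0012), 5.2), (np.float64(0.0013), 9.1)]
[(0.004, 3.9), (0.01, 4.9), (0.016, -1.0), (0.022, -0.7), (0.028, -0.9), (0.034, 0.3), (0.04, 5.0), (0.046, 4.2), (0.052, -0.5), (0.058, -0.1), (0.064, -0.1), (0.07, 3.9), (0.076, 21.6)] [0.514 0.333 0.047]
34.975
top (array([0.532, 0.327]), (35, 13), np.float64(1.238474569117686)) lever 0.0698712081466973 (array([ 0.642, -0.01 ]), (99, 77), np.float64(1.5330109977746889)) bx 0.05095345592848505 fence (array([ 0.688, -0.018]), (272, 15), np.float64(1.5280244949496244))
scene (array([0.534, 0.327]), (37, 14), np.float64(1.2659996705641998)) lever 0.0718387127008361 (array([ 0.643, -0.01 ]), (101, 75), np.float64(1.5270814696076274)) bx 0.052130241000604725 fence (array([ 0.69 , -0.016]), (277, 18), np.float64(1.5349742801302952))
```

View pics/p4crop.png

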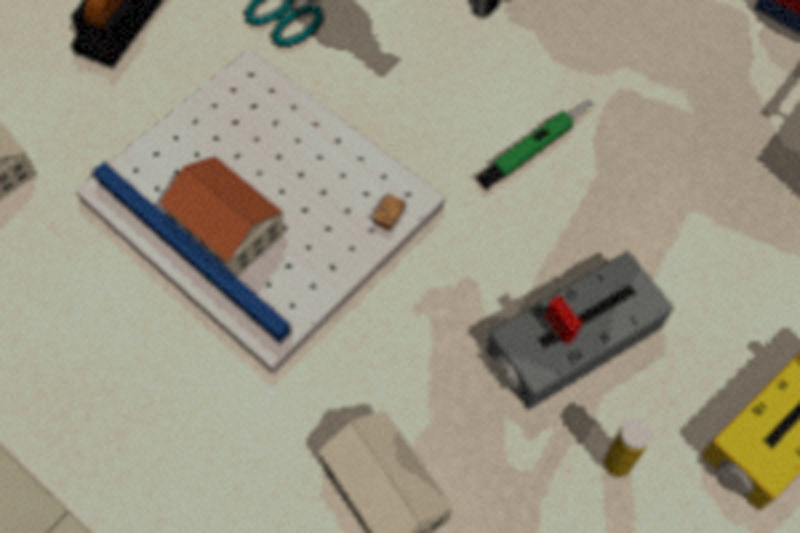

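The lever is at its far stop (0.070 m), red tab at crop (563,320) by the three ticks. The house is flat against the fence, with a hard stop felt low on its wall. The other things are where they were, so I'm handing in.

```bash
python3 -c "
from workcell import *
print(job_done())"
```

```text
the job is handed in; nothing more can be done
None
```

I've handed in the job at about 35 s of the 51 s allowed: the house is flat against the blue fence and the lever is at its far stop (0.070 m), but my first house push touched the edge of the roof because the fingertip sits about 27 mm above the reported position, so I re-seated the house with a low push on its wall before moving the lever.

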